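Load a test panel under the hold-down of a drawdown bed

TASK

Get the coating drawdown bed ready: put the steel ring weight over the upright post of the hinged hold-down flap, right down on the flap. Then pick up the test panel by its grip rail, slide its plain far edge in under the flap's turned-up lip, between the two set screws and home against the back stop, without lifting the flap up (the panel alone raises it a millimetre). Finish still gripping the rail and pressing the panel down firmly, flat on the bed, weight in place and flap resting on the panel; do not let go, and leave the beaker and the petri dish where they are.

Things in the scene. Friction and masses are not known exactly. Their poses are not given: they have to be found in the camera images.
- bed_centre (a point): Drawdown bed: fixed grey base 270 (x) x 180 (y) mm with a flat aluminium top. This point: centre of the flat top, 30 mm above the worktop. x points along the bed to the hinged hold-down flap at its far end, z up. Back stop: steel bar 8 mm high, 100 mm long, under the flap, near face 65 mm along +x from here. Hinge axis 115 mm along +x, 15 mm above the bed top.
- holddown (a joint): Angle (rad) of the steel hold-down flap, hinged at the bed's far end: 0 = down on its set screws, grows as its lip rises. Held down by its own weight (0.16 kg) and the ring weight only. The lip is 80 mm from the hinge, so the 4 mm panel under it makes it read about 0.0125.
- lip_nose (a point): Middle of the underside of the flap's rounded nose (140 mm wide in y), 3 mm above the bed top when down, 35 mm along bed +x. In front of it the lip turns up 22 deg to a mouth 10 mm high at 15 mm along bed +x. Behind it the flap's underside is 12 mm up. Set screws, 7 mm thick and down to the bed, stand 20 mm behind the nose, 60 mm either side.
- post_foot (a point): Foot of the upright post on the flap, where the ring weight's underside comes to rest: 16.5 mm above the bed top, 75 mm along bed +x from the bed centre. The post is 12 mm in diameter and rises 45.5 mm above this point, with a tapered tip, square to the flap. z along the post.
- weight_centre (a point): Centre, half-way up, of the loose steel ring weight: 54 mm outside diameter, 20 mm hole, 30 mm high, about 0.45 kg, standing flat on the worktop at the start. z is the axis of its hole.
- panel_rail (a point): Centre of the upright grip rail of the loose test panel, a 130 (x) x 90 (y) x 4 mm aluminium plate, about 0.18 kg, flat on the worktop at the start. Rail: 10 mm thick (x), 70 mm wide (y), from 4 to 46 mm above the plate's underside; this point is 25 mm above the underside, 15 mm from the near edge. x points from rail to plain far edge, z up.
- panel_edge (a point): Middle of the panel's plain far edge, half-way up its 4 mm thickness, 115 mm along the panel's +x from the rail (23 mm lower than the rail's centre). Same axes as the rail.
- beaker: Bystander: empty glass beaker, 79 mm wide, 95 mm high; origin at the centre of its underside.
- dish: Bystander: closed petri dish, 100 mm in diameter, 18 mm high; origin at the centre of its underside.
Not all that is in view belongs to the job. Of the things that look like the part that bears weight_centre, take the one that is nearest to the robot's base at the start. Leave any green look-alike of the part that bears panel_rail alone.

How it is judged:
By the outcome, as a careful person would: the job done as asked, in the order asked, and still so for the second after the job is handed in, while the arm keeps its last pose, push and grip.
It also fails if it takes over 58 s, if anything falls off the work surface, if the arm or the gripper's body presses on something with over 40 N, if the wrist force passes 120 N, or if a joint passes its speed limit or range.

ROBOT

A 7-joint arm with a two-finger parallel gripper is mounted at the origin on a cart in front of the work surface, level with it; the furniture and walls round the work are solid. World frame = base frame: x ahead of the robot, y to its left, z up, the work surface at z = 0. Lengths are in mm, angles in degrees, forces in N, time in s.
With the tool pointing down it reaches from about 350 to 900 mm from the base axis. Payload 19.9 kg.
Tool frame: the origin (TCP) lies at the very end of the fingers, on their centre line; the grasp point (between the pads) lies 19 mm behind it; z points along the fingers, y is the line along which they close (so a half turn about z gives the same grasp; the last joint's range is limited). The gripper opens to 85 mm and grips with 20 to 120 N. Pads are 22 mm wide; open, the fingers measure 114 mm over their backs; the gripper's body (76 mm by 85 mm) begins 54 mm behind the grasp point. The pads swing forward as they close: fully open they stand 13 mm farther back than shut.
Start: joints at [-73.768, 23.915, -0.59, 92.452, 0.269, 63.638, -3.037], TCP at [199.439, 592.305, 231.26] pointing down, gripper open.
Joint ranges: [-161.28, 161.28], [-22.2, 115.67], [-73.04, 71.86], [3.21, 147.25], [-68.34, 248.33], [10.77, 114.83], [-161.83, 161.83]. Speed limits (degrees/s): [108.29, 108.29, 136.94, 136.94, 172.46, 172.46, 172.46].

INTERFACE

Orientations are given as a 3x3 rotation matrix whose columns are the frame's x, y, z axes.
In Python, from plant import manip, eyes, job gives the robot as it stands. The module is installed in compiled form; this text tells all that it offers.
- The arm moves only by the tool play_rows, never from a script. Its argument "commands" is a list of rows, each an object of numbers: "tx", "ty", "tz": the shift along the tool's x, y, z in m; "rx", "ry", "rz": the turn, a rotation vector about the tool's x, y, z in rad. In form: [{"tx": .., "ty": .., "tz": .., "rx": .., "ry": .., "rz": ..}, ...]. A call has 1 to 8 rows; each row shifts and turns the commanded pose from where the row before left it, along the tool's axes as they then stand; what a row does not reach is not made up. A row lasts 1/12 s, in which the tool goes at most 41.7 mm and 7.16 degrees, less where a joint would pass 70% of its speed; a pose out of reach is approached as far as the arm can. A call is refused whole if a number of a shift passes 0.0417 or a number of a turn 0.125, either way. A call with a gripper value outside its range is refused whole. "hand" is the opening, from -1 (shut) to 1 (fully open), set as the call begins (left out, the last holds). The fingers move at their own pace and stop on an object; the grip force is fixed at half the most. Time passes only in rows, so rows that do not move let the fingers close. It gives the time, the measured TCP pose, the force, the opening and the grip force at its end, in the units of the state.
- manip.sense(): the state, without advancing time (a new reading comes with each control period).
- eyes.get_image(name): name is "side" or "top" or "wrist"; returns a dict with "image" (384x512x3 uint8, blue, green, red), "fx", "fy", "cx", "cy" (pixels), "k1" (the pictures are not rectified: a ray, as slopes to the right and down, at radius r is drawn at 1 + k1 r^2 times it, then the intrinsics apply), "R" (3x3) and "t" (3): a world point X has camera coordinates R X + t. Camera axes: x right, y down, z forward; pixel columns grow to the right and rows downward; lengths in mm; the calibration is good to about 2 mm. A picture is of the moment at which its call begins. There is no depth.
- job.sign_off(): hands the job in; it is judged then, once.
The state is a dict: "time_s": time; "joint_pos": joint angles; "dq": joint speeds; "effort": joint torques, N m; "position": TCP position; "tcp_rot": TCP orientation; "force": force on the tool from outside, world axes, zero at the start; "moment": the same for the moment, N m; "gripper_width": opening from 0.0 (shut) to 1.0 (fully open); "grasp_force": force on a finger pad.
Only numpy, scipy, OpenCV 4.12 (cv2) and the standard library are available. Lean on these libraries where they do the work, as an engineer would, in place of code of your own. Each camera call takes 0.05 s, during which the arm holds its last target. There are 200 camera calls.

## Working session

There is one attempt and no reset: what is moved stays moved. The work goes in short steps, Python scripts to look and compute and a tool call to move; the robot and the scene stay as the last step left them, time stands still between calls to the robot, and variables do not carry over. Pictures are saved under pics/ and viewed, at most 10 in all, crops included, and the job is handed in when it is done.

Besides the shell and the picture viewer there is one more tool, called after "Call:" by a JSON object that holds its "name" and its "arguments". play_rows: Moves the arm, as the interface text tells. Its arguments: {"type":"object","properties":{"commands":{"type":"array","items":{"type":"object","properties":{"tx":{"type":"number"},"ty":{"type":"number"},"tz":{"type":"number"},"rx":{"type":"number"},"ry":{"type":"number"},"rz":{"type":"number"}}}},"hand":{"type":"number"}},"required":["commands"]}

```bash
mkdir -p pics; cat > h.py <<'E'
import numpy as np, cv2
from plant import manip, eyes, job
def grab(n,f):
    d=eyes.get_image(n); cv2.imwrite('pics/'+f,d['image']); np.save('pics/'+f[:-4],d,allow_pickle=True); return d
def ld(f): return np.load('pics/'+f+'.npy',allow_pickle=True).item()
def ray(d,u,v):
    q=np.array([(u-d['cx'])/d['fx'],(v-d['cy'])/d['fy']]); p=q.copy()
    for _ in range(20): p=q/(1+d['k1']*(p@p))
    R=np.array(d['R']);t=np.array(d['t']); return -R.T@t, R.T@np.array([p[0],p[1],1.])
def onz(d,u,v,z):
    c,r=ray(d,u,v); return c+r*(z-c[2])/r[2]
def proj(d,X):
    c=np.array(d['R'])@np.array(X,float)+np.array(d['t']); p=c[:2]/c[2]; p=p*(1+d['k1']*(p@p))
    return np.array([p[0]*d['fx']+d['cx'],p[1]*d['fy']+d['cy']])
E
python3 - <<'E'
from h import *
a=grab('top','top0.png');b=grab('side','side0.png')
cv2.imwrite('pics/both.png',np.vstack([a['image'],b['image']])[:, :] if 0 else cv2.resize(np.hstack([a['image'],b['image']]),(800,300)))
for d in(a,b): print(d['fx'],d['k1'],ray(d,256,192))
print(manip.sense())
E
```

```text
351.3115312518322 0.019853343041777213 (array([ 406.78252772,  -85.87857615, 1376.82004278]), array([ 0.11942622,  0.00482909, -0.99296709]))
415.1809586427623 0.050628778112971284 (array([374.013164  , 788.64252768, 795.36126464]), array([ 0.14615927, -0.77254786, -0.61800565]))
{'time_s': 0.1, 'joint_pos': array([-73.76998897,  23.94341708,  -0.59149838,  92.48120338,
         0.26842668,  63.63785261,  -3.03796732]), 'dq': array([ 0.06039624, -0.02412487,  0.05543837,  0.0097138 , -0.06252976,
       -0.1148016 ,  0.04497497]), 'effort': array([ 1.01059570e-03, -8.65827870e+01,  6.80610817e-01, -4.35644388e+01,
        1.92663807e-02,  4.90692677e-03, -3.10952885e-06]), 'position': array([199.32574248, 592.04271071, 230.74221498]), 'tcp_rot': array([[-9.47724280e-01,  3.19090287e-01, -2.80517288e-04],
       [ 3.19090404e-01,  9.47723723e-01, -1.02868870e-03],
       [-6.23916839e-05, -1.06442363e-03, -9.99999432e-01]]), 'force': array([1.06119381, 0.05554414, 0.34567629]), 'moment': array([-0.03522968,  0.00231356, -0.06100929]), 'grasp_force': 0.0, 'gripper_width': 1.0003581183469648}
```

View pics/top0.png

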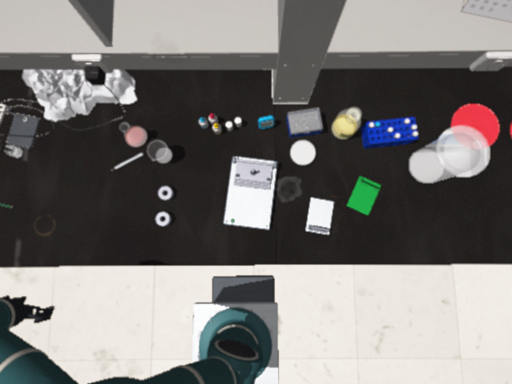

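View pics/side0.png

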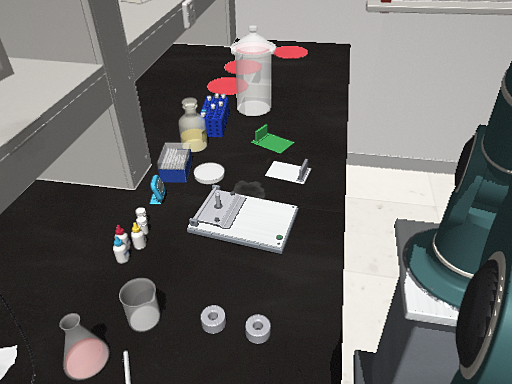

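Top view: two candidate rings at (165,193) and (163,219), the lower one looks nearest the base. The white panel is at (319,216) with its rail at about (319,230), and the green look-alike is at (364,195). The bed is at (250,193) with the flap at its upper end. I'll check these choices in one crop.

```bash
python3 - <<'E'
from h import *
a=ld('top0');b=ld('side0')
c1=cv2.resize(a['image'][145:245,145:345],(800,400),interpolation=cv2.INTER_CUBIC)
cv2.imwrite('pics/c1.png',c1)
c2=cv2.resize(b['image'][155:345,170:330],(640,600)[:2] if 0 else (505,600),interpolation=cv2.INTER_CUBIC)
cv2.imwrite('pics/c2.png',c2)
for n,d,roi in(('top',a,(150,180,180,235)),('side',b,(195,300,275,350))):
    x0,y0,x1,y1=roi
    m=np.zeros(d['image'].shape[:2],np.uint8); m[y0:y1,x0:x1]=(d['image'].min(2)[y0:y1,x0:x1]>70)*255
    for c in cv2.findContours(m,cv2.RETR_EXTERNAL,cv2.CHAIN_APPROX_NONE)[0]:
        if len(c)>20:
            u,v=(cv2.minEnclosingCircle(c)[0]); print(n,u,v,cv2.minAreaRect(c),onz(d,u,v,20).round(1))
# panels, bed white
m=((a['image'].min(2)>120)*255).astype(np.uint8)
for x0,y0,x1,y1,z in((300,190,340,240,4),(215,150,282,235,30)):
    mm=np.zeros_like(m);mm[y0:y1,x0:x1]=m[y0:y1,x0:x1]
    c=max(cv2.findContours(mm,cv2.RETR_EXTERNAL,cv2.CHAIN_APPROX_NONE)[0],key=cv2.contourArea)
    r=cv2.minAreaRect(c);print(r)
    for p in cv2.boxPoints(r): print(p,onz(a,*p,z).round(1))
E
```

```text
top 162.3333282470703 218.5 ((162.00001525878906, 218.50003051757812), (14.849241256713867, 14.849241256713867), 45.0) [469.8 281.5  20. ]
top 164.63861083984375 192.51980590820312 ((165.00001525878906, 192.50001525878906), (14.849241256713867, 14.849241256713867), 45.0) [570.3 275.6  20. ]
side 257.90765380859375 328.51910400390625 ((257.5, 328.5), (29.0, 25.0), 90.0) [468.3 280.2  20. ]
side 212.77272033691406 318.81817626953125 ((212.87059020996094, 318.9176330566406), (27.984031677246094, 24.730073928833008), 77.47119140625) [569.1 274.4  20. ]
((319.36077880859375, 215.71485900878906), (24.53811264038086, 34.67567825317383), 8.972626686096191)
[304.5378  230.92702] [ 418.8 -266.3    4. ]
[309.9459  196.67567] [ 552.  -290.9    4. ]
[334.18375 200.5027 ] [ 536.4 -385.3    4. ]
[328.77567 234.75404] [ 403.6 -359.5    4. ]
((250.2454833984375, 192.18533325195312), (46.51670455932617, 69.0247802734375), 7.305758953094482)
[222.7872  223.45992] [448.8  48.   30. ]
[231.5647 154.9955] [715.3  15.5  30. ]
[277.70377 160.91075] [ 690.5 -164.8   30. ]
[268.92627 229.37517] [ 425.3 -127.7   30. ]
```

View pics/c1.png

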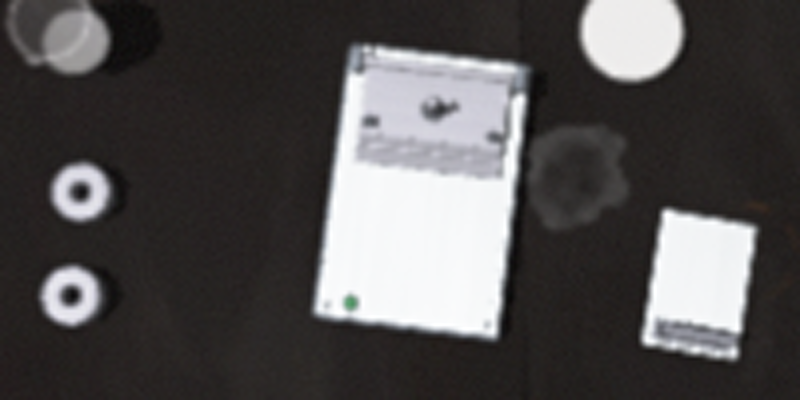

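Chosen ring: (162,218) at world ≈ (469,281), 547 mm from the base against 632 mm for the other. The panel is the white one, with its rail on the near side. The bed's yaw is about -7°. Now moving over the ring with the tool y axis along the bed's y.

Call:
{"name": "play_rows", "arguments": {"commands": [{"rz":-0.1},{"rz":-0.1},{"tx":-0.0256,"ty":-0.0229},{"tx":-0.0256,"ty":-0.0229},{"tx":-0.0256,"ty":-0.0229},{"tx":-0.0256,"ty":-0.0229},{"tx":-0.0256,"ty":-0.0229},{"tx":-0.0256,"ty":-0.0229}], "hand": 1}}

```text
invalid input at $.commands[0]: expected keys tx, ty, tz, rx, ry, rz
```

Call:
{"name": "play_rows", "arguments": {"commands": [{"tx":-0.0256,"ty":-0.0229},{"tx":-0.0256,"ty":-0.0229},{"tx":-0.0256,"ty":-0.0229},{"tx":-0.0256,"ty":-0.0229},{"tx":-0.0256,"ty":-0.0229},{"tx":-0.0256,"ty":-0.0229},{},{}]}}

```text
invalid input at $.commands[0]: expected keys tx, ty, tz, rx, ry, rz
```

```bash
cat >> h.py <<'E'
def st():
    s=manip.sense(); R=s['tcp_rot']; print('t',round(s['time_s'],2),'pos',s['position'].round(1),'yawY',np.degrees(np.arctan2(-R[0,1],R[1,1])).round(2),'z',R[:,2].round(4),'F',s['force'].round(1),'M',s['moment'].round(2),'w',round(float(s['gripper_width']),3),'g',round(float(s['grasp_force']),1),'q',s['joint_pos'].round(0)); return s
def totool(s,target): print('tool shift mm',(s['tcp_rot'].T@(np.array(target)-s['position'])).round(1))
E
python3 - <<'E'
from h import *
s=st(); d=grab('wrist','w1.png'); print(proj(d,[469,281,30]),proj(d,s['position']))
totool(s,[469,281,80])
a=ld('top0'); print(onz(a,145+432/4,145+106/4,90))
E
```

```text
t 0.1 pos [199.3 592.  230.7] yawY -18.61 z [-3.e-04 -1.e-03 -1.e+00] F [1.1 0.1 0.3] M [-0.04  0.   -0.06] w 1.0 g 0.0 q [-74.  24.  -1.  92.   0.  64.  -3.]
[115.47216563 410.23701863] [254.2982478  251.75462228]
tool shift mm [-354.8 -208.6  151. ]
[638.38801119 -68.91556259  90.        ]
```

View pics/w1.png

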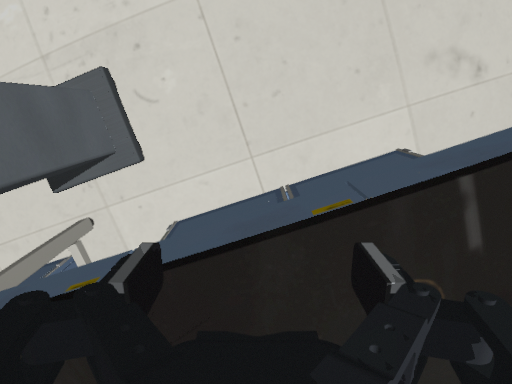

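The call was refused because every row needs all six keys, so nothing moved. This wrist view shows only the cart edge and the fingers at (130,280) and (380,270). Resending with full rows.

Call:
{"name": "play_rows", "arguments": {"commands": [{"tx":0,"ty":0,"tz":0,"rx":0,"ry":0,"rz":-0.1},{"tx":0,"ty":0,"tz":0,"rx":0,"ry":0,"rz":-0.1},{"tx":-0.0256,"ty":-0.0229,"tz":0,"rx":0,"ry":0,"rz":0},{"tx":-0.0256,"ty":-0.0229,"tz":0,"rx":0,"ry":0,"rz":0},{"tx":-0.0256,"ty":-0.0229,"tz":0,"rx":0,"ry":0,"rz":0},{"tx":-0.0256,"ty":-0.0229,"tz":0,"rx":0,"ry":0,"rz":0},{"tx":-0.0256,"ty":-0.0229,"tz":0,"rx":0,"ry":0,"rz":0},{"tx":-0.0256,"ty":-0.0229,"tz":0,"rx":0,"ry":0,"rz":0}], "hand": 1}}

```text
time_s: 0.82
position: [335.5, 435.4, 231.2]
tcp_rot: [[-0.992, 0.124, -0.0], [0.124, 0.992, -0.0], [0.0, -0.0, -1.0]]
force: [0.0, 1.0, 0.6]
gripper_width: 1.0
grasp_force: 0.0
```

Call:
{"name": "play_rows", "arguments": {"commands": [{"tx":-0.0256,"ty":-0.0229,"tz":0,"rx":0,"ry":0,"rz":0},{"tx":-0.0256,"ty":-0.0229,"tz":0,"rx":0,"ry":0,"rz":0},{"tx":-0.0256,"ty":-0.0229,"tz":0,"rx":0,"ry":0,"rz":0},{"tx":-0.0256,"ty":-0.0229,"tz":0,"rx":0,"ry":0,"rz":0},{"tx":-0.0256,"ty":-0.0229,"tz":0,"rx":0,"ry":0,"rz":0},{"tx":-0.0256,"ty":-0.0229,"tz":0,"rx":0,"ry":0,"rz":0},{"tx":0,"ty":0,"tz":0.03,"rx":0,"ry":0,"rz":0},{"tx":0,"ty":0,"tz":0.03,"rx":0,"ry":0,"rz":0}]}}

```text
time_s: 1.48
position: [472.1, 279.8, 171.6]
tcp_rot: [[-0.992, 0.128, 0.003], [0.128, 0.992, 0.001], [-0.003, 0.002, -1.0]]
force: [0.1, 1.1, -1.1]
gripper_width: 1.0
grasp_force: 0.0
```

```bash
python3 - <<'E'
from h import *
s=st(); d=grab('wrist','w2.png'); print(proj(d,[469,281,30]),proj(d,s['position']))
totool(s,[469,281,80])
img=d['image']; m=((img.min(2)>110)*255).astype(np.uint8)
for c in cv2.findContours(m,cv2.RETR_EXTERNAL,cv2.CHAIN_APPROX_NONE)[0]:
    if cv2.contourArea(c)>300:
        (u,v),r=cv2.minEnclosingCircle(c); print(u,v,r,cv2.boundingRect(c),onz(d,u,v,30).round(1))
E
```

```text
t 1.48 pos [472.1 279.8 171.6] yawY -7.36 z [ 0.003   0.0013 -1.    ] F [ 0.1  1.1 -1.1] M [ 0.1  -0.05  0.03] w 1.0 g 0.0 q [-40.  20.   8. 107.  -3.  53.  52.]
[255.77696797 181.25273201] [253.60969454 251.26514175]
tool shift mm [ 3.5  0.6 91.6]
479.0 350.2200012207031 15.452231407165527 (469, 336, 24, 29) [700.9 512.6  30. ]
414.0 341.5 48.97203063964844 (388, 300, 53, 84) [671.4 431.5  30. ]
260.84210205078125 272.0 29.455215454101562 (234, 243, 54, 59) [561. 274.  30.]
378.5 267.0 30.516489028930664 (361, 242, 45, 52) [571.8 391.5  30. ]
134.5 266.5 30.70026206970215 (108, 242, 46, 52) [539.7 149.3  30. ]
15.441176414489746 248.5 63.40892791748047 (0, 186, 53, 125) [506.5  26.1  30. ]
254.20773315429688 178.06446838378906 30.365331649780273 (225, 148, 59, 61) [465.9 280.   30. ]
59.0 14.0 60.638370513916016 (0, 0, 119, 29) [301.4 133.4  30. ]
```

View pics/w2.png

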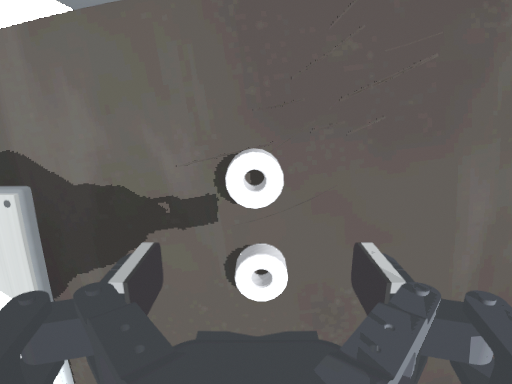

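Wrist view shows the chosen ring at (254,178), top centre ≈ (467,280), and the other ring at (261,272). Both are clear of the fingers. Descending on the chosen one and gripping.

Call:
{"name": "play_rows", "arguments": {"commands": [{"tx":0.0046,"ty":-0.0004,"tz":0.025,"rx":0,"ry":0,"rz":0},{"tx":0,"ty":0,"tz":0.03,"rx":0,"ry":0,"rz":0},{"tx":0,"ty":0,"tz":0.03,"rx":0,"ry":0,"rz":0},{"tx":0,"ty":0,"tz":0.03,"rx":0,"ry":0,"rz":0},{"tx":0,"ty":0,"tz":0.025,"rx":0,"ry":0,"rz":0},{"tx":0,"ty":0,"tz":0.015,"rx":0,"ry":0,"rz":0},{"tx":0,"ty":0,"tz":0.008,"rx":0,"ry":0,"rz":0},{"tx":0,"ty":0,"tz":0,"rx":0,"ry":0,"rz":0}]}}

```text
time_s: 2.2
position: [464.8, 281.5, 7.3]
tcp_rot: [[-0.992, 0.124, -0.002], [0.124, 0.992, -0.001], [0.002, -0.002, -1.0]]
force: [0.3, 0.7, 0.3]
gripper_width: 1.006
grasp_force: 0.0
```

Call:
{"name": "play_rows", "arguments": {"commands": [{"tx":0,"ty":0,"tz":0,"rx":0,"ry":0,"rz":0},{"tx":0,"ty":0,"tz":0,"rx":0,"ry":0,"rz":0},{"tx":0,"ty":0,"tz":0,"rx":0,"ry":0,"rz":0},{"tx":0,"ty":0,"tz":0,"rx":0,"ry":0,"rz":0},{"tx":0,"ty":0,"tz":0,"rx":0,"ry":0,"rz":0},{"tx":0,"ty":0,"tz":0,"rx":0,"ry":0,"rz":0},{"tx":0,"ty":0,"tz":0,"rx":0,"ry":0,"rz":0},{"tx":0,"ty":0,"tz":0,"rx":0,"ry":0,"rz":0}], "hand": -1}}

```text
time_s: 2.87
position: [466.0, 281.7, 9.8]
tcp_rot: [[-0.992, 0.125, 0.001], [0.125, 0.992, 0.001], [-0.001, 0.001, -1.0]]
force: [-3.6, -3.9, 14.5]
gripper_width: 0.566
grasp_force: 60.2
```

```bash
python3 - <<'E'
from h import *
s=st()
E
```

```text
t 2.87 pos [466.  281.7   9.8] yawY -7.18 z [ 1.3e-03  7.0e-04 -1.0e+00] F [-3.6 -3.9 14.5] M [-0.93  0.76 -0.19] w 0.566 g 60.2 q [-39.  34.   6. 112.  -6.  34.  53.]
```

Ring gripped (60 N, width 0.566), with the TCP about 10 mm above the ring's underside. Lifting and moving to a spot beside the post for a close look.

Call:
{"name": "play_rows", "arguments": {"commands": [{"tx":0,"ty":0,"tz":-0.015,"rx":0,"ry":0,"rz":0},{"tx":0,"ty":0,"tz":-0.03,"rx":0,"ry":0,"rz":0},{"tx":0,"ty":0,"tz":-0.03,"rx":0,"ry":0,"rz":0},{"tx":0,"ty":0,"tz":-0.03,"rx":0,"ry":0,"rz":0},{"tx":0,"ty":0,"tz":-0.03,"rx":0,"ry":0,"rz":0},{"tx":0,"ty":0,"tz":-0.03,"rx":0,"ry":0,"rz":0},{"tx":0,"ty":0,"tz":-0.03,"rx":0,"ry":0,"rz":0},{"tx":-0.0127,"ty":-0.0116,"tz":-0.015,"rx":0,"ry":0,"rz":0}]}}

```text
time_s: 3.53
position: [475.5, 271.3, 222.4]
tcp_rot: [[-0.993, 0.121, 0.002], [0.121, 0.993, 0.003], [-0.002, 0.004, -1.0]]
force: [1.3, 0.9, -5.1]
gripper_width: 0.564
grasp_force: 66.2
```

Call:
{"name": "play_rows", "arguments": {"commands": [{"tx":-0.025,"ty":-0.023,"tz":0,"rx":0,"ry":0,"rz":0},{"tx":-0.025,"ty":-0.023,"tz":0,"rx":0,"ry":0,"rz":0},{"tx":-0.025,"ty":-0.023,"tz":0,"rx":0,"ry":0,"rz":0},{"tx":-0.025,"ty":-0.023,"tz":0,"rx":0,"ry":0,"rz":0},{"tx":-0.025,"ty":-0.023,"tz":0,"rx":0,"ry":0,"rz":0},{"tx":-0.025,"ty":-0.023,"tz":0,"rx":0,"ry":0,"rz":0},{"tx":-0.025,"ty":-0.023,"tz":0,"rx":0,"ry":0,"rz":0},{"tx":-0.025,"ty":-0.023,"tz":0,"rx":0,"ry":0,"rz":0}]}}

```text
time_s: 4.2
position: [652.6, 59.7, 218.7]
tcp_rot: [[-0.992, 0.124, -0.0], [0.124, 0.992, 0.0], [0.0, 0.0, -1.0]]
force: [0.3, 0.3, -5.3]
gripper_width: 0.561
grasp_force: 66.1
```

Call:
{"name": "play_rows", "arguments": {"commands": [{"tx":-0.025,"ty":-0.023,"tz":0,"rx":0,"ry":0,"rz":0},{"tx":-0.015,"ty":-0.013,"tz":0,"rx":0,"ry":0,"rz":0},{"tx":0,"ty":0,"tz":0,"rx":0,"ry":0,"rz":0},{"tx":0,"ty":0,"tz":0,"rx":0,"ry":0,"rz":0}]}}

```text
time_s: 4.53
position: [687.3, 19.0, 218.1]
tcp_rot: [[-0.992, 0.126, -0.001], [0.126, 0.992, -0.0], [0.001, -0.0, -1.0]]
force: [-1.3, 0.7, -5.8]
gripper_width: 0.569
grasp_force: 66.1
```

```bash
python3 - <<'E'
from h import *
s=st(); d=grab('wrist','w3.png'); print(proj(d,[640,-68,92]))
E
```

```text
t 4.53 pos [687.3  19.  218.1] yawY -7.26 z [-7.e-04 -4.e-04 -1.e+00] F [-1.3  0.7 -5.8] M [ 0.05  0.04 -0.03] w 0.569 g 66.1 q [-14.  32.  14.  84.  -8.  66.  85.]
[146.60163048 148.38939191]
```

View pics/w3.png

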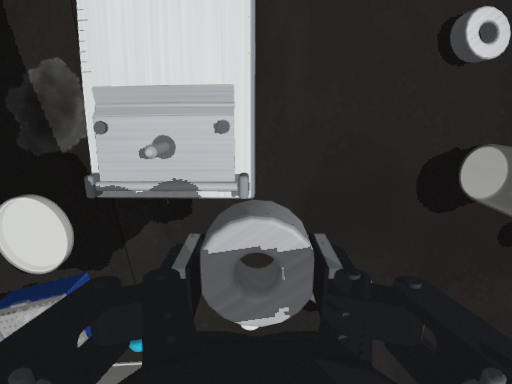

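Wrist view: post tip at (151,152) with its foot near (167,146), flap edges at x = 96–235, the hinge near row 187, and the held ring at (257,260). Computing the post and bed axes.

```bash
python3 - <<'E'
from h import *
d=ld('w3');b=ld('side0');a=ld('top0')
print('tip',onz(d,150.5,152.5,91),'foot',onz(d,167,147,46.5), 'cam',ray(d,256,192))
img=d['image']; g=img.min(2)
# bed side edges (top z=30): rows 10..180
L=[];Rr=[]
for v in range(20,80,3):
    row=g[v].astype(int); on=np.where(row>150)[0]; on=on[(on>60)&(on<275)]
    L.append(onz(d,on.min()-.5,v,30)[:2]);Rr.append(onz(d,on.max()+.5,v,30)[:2])
for n,P in(('L',L),('R',Rr)):
    P=np.array(P);vx,vy,x,y=cv2.fitLine(P.astype(np.float32),cv2.DIST_HUBER,0,.01,.01).ravel(); print(n,np.degrees(np.arctan(vy/vx)),x,y)
# lip front edge row at z~40
E_=[]
for u in range(110,225,5):
    col=cv2.cvtColor(img,cv2.COLOR_BGR2GRAY)[70:100,u].astype(int); k=np.argmin(np.diff(col)); E_.append(onz(d,u,70+k+.5,40)[:2])
P=np.array(E_);vx,vy,x,y=cv2.fitLine(P.astype(np.float32),cv2.DIST_HUBER,0,.01,.01).ravel();print('lip dir',np.degrees(np.arctan2(-vx,vy))%180,P.mean(0))
print('flap sides',onz(d,96,88,40),onz(d,235,85,40))
print('screws',onz(d,100.5,128,48),onz(d,222,127,48))
cv2.imwrite('pics/s.png',cv2.resize(b['image'][175:255,180:305],None,fx=6,fy=6,interpolation=cv2.INTER_CUBIC))
for X in([638,-69,92],[642,-68,92],[638,-69,46.5]): print(proj(b,X),proj(a,X))
E
```

```text
tip [643.98163511 -65.71353772  91.        ] foot [644.56846608 -63.73354585  46.5       ] cam (array([621.48170956,  29.18242005, 361.44207859]), array([ 0.24558245, -0.03532336, -0.96879206]))
L -7.5428395 537.07294 -139.97963
R -7.49297 560.00073 30.441347
lip dir 172.56541 [585.01662007 -56.58241972]
flap sides [ 577.68003982 -125.71080891   40.        ] [594.9301339   10.99424634  40.        ]
screws [ 616.78271297 -126.04185838   48.        ] [632.58570027  -6.50445662  48.        ]
[219.48739801 192.96785343] [253.01567799 171.5073395 ]
[217.97814416 193.03318531] [252.74133747 170.44810284]
[220.46677361 205.69677475] [253.18138076 173.60650965]
```

View pics/s.png

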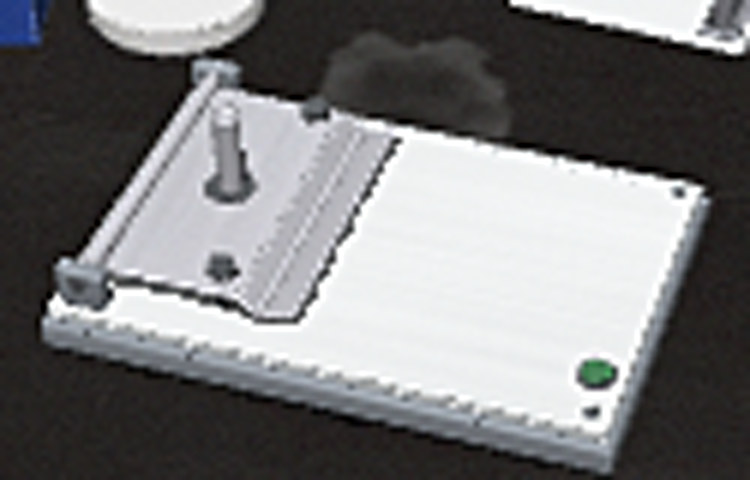

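```bash
python3 - <<'E'
from h import *
d=ld('w3'); s=manip.sense(); p=s['position']; R=s['tcp_rot']
th=np.linspace(0,2*np.pi,73)
for o in(-3,0,3):
    q=np.array([proj(d,p+R@np.array([o+27*np.cos(t),27*np.sin(t),-20.])) for t in th]); h=np.array([proj(d,p+R@np.array([o+10*np.cos(t),10*np.sin(t),-20.])) for t in th])
    print(o,q.min(0).round(1),q.max(0).round(1),h.min(0).round(1),h.max(0).round(1))
cv2.imwrite('pics/ring.png',cv2.resize(cv2.convertScaleAbs(d['image'][190:340,180:335],alpha=1.3),None,fx=4,fy=4,interpolation=cv2.INTER_CUBIC)[:600])
totool(s,[643.5,-66.9,130])
E
```

```text
-3 [193.7 217.1] [318.9 328.7] [233.  255.3] [279.5 296.6]
0 [193.3 210. ] [319.2 323.3] [232.9 248.7] [279.6 290.7]
3 [192.8 202.9] [319.6 317.7] [232.7 242.1] [279.7 284.6]
tool shift mm [ 32.1 -92.   88.2]
```

View pics/ring.png

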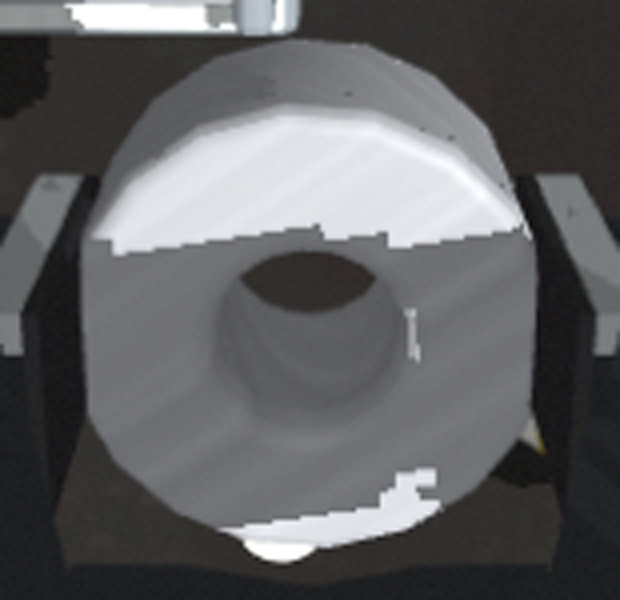

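The ring hangs straight in the grip, with its hole about 2.5 mm off the TCP towards +x. The post is at ≈ (643.5, -67). Moving over the post with that offset, then lowering gently while watching the force.

Call:
{"name": "play_rows", "arguments": {"commands": [{"tx":0.0086,"ty":-0.023,"tz":0,"rx":0,"ry":0,"rz":0.001},{"tx":0.0087,"ty":-0.023,"tz":0.01,"rx":0,"ry":0,"rz":0.001},{"tx":0.0086,"ty":-0.023,"tz":0.02,"rx":0,"ry":0,"rz":0.001},{"tx":0.0087,"ty":-0.023,"tz":0.025,"rx":0,"ry":0,"rz":0.001},{"tx":0,"ty":0,"tz":0.025,"rx":0,"ry":0,"rz":0},{"tx":0,"ty":0,"tz":0.02,"rx":0,"ry":0,"rz":0},{"tx":0,"ty":0,"tz":0,"rx":0,"ry":0,"rz":0},{"tx":0,"ty":0,"tz":0,"rx":0,"ry":0,"rz":0}]}}

```text
time_s: 5.25
position: [641.0, -65.4, 118.4]
tcp_rot: [[-0.992, 0.127, -0.001], [0.127, 0.992, 0.0], [0.001, 0.0, -1.0]]
force: [0.6, -0.5, -4.5]
gripper_width: 0.566
grasp_force: 66.0
```

```bash
python3 - <<'E'
from h import *
s=st(); totool(s,[641.0,-66.6,90]); grab('top','t2.png'); d=grab('side','s2.png'); cv2.imwrite('pics/s2c.png',cv2.resize(d['image'][150:250,150:275],None,fx=6,fy=6,interpolation=cv2.INTER_CUBIC))
E
```

```text
t 5.25 pos [641.  -65.4 118.4] yawY -7.3 z [-1.3e-03  5.0e-04 -1.0e+00] F [ 0.6 -0.5 -4.5] M [-0.01 -0.05  0.01] w 0.566 g 66.0 q [ -7.  33.  14.  95. -10.  53.  93.]
tool shift mm [-0.2 -1.2 28.4]
```

View pics/s2c.png

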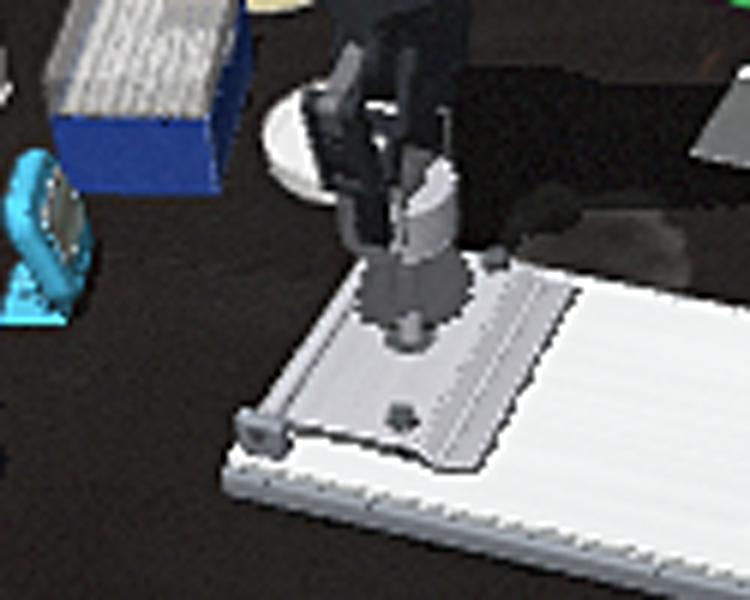

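The held ring's right edge is at column 226.7, so its centre is at about 217; the post is at about 217.5–218, which lines up. Lowering onto the tip.

Call:
{"name": "play_rows", "arguments": {"commands": [{"tx":0,"ty":-0.0012,"tz":0.008,"rx":0,"ry":0,"rz":0},{"tx":0,"ty":0,"tz":0.007,"rx":0,"ry":0,"rz":0},{"tx":0,"ty":0,"tz":0.005,"rx":0,"ry":0,"rz":0},{"tx":0,"ty":0,"tz":0.005,"rx":0,"ry":0,"rz":0},{"tx":0,"ty":0,"tz":0.005,"rx":0,"ry":0,"rz":0},{"tx":0,"ty":0,"tz":0,"rx":0,"ry":0,"rz":0}]}}

```text
time_s: 5.85
position: [640.7, -67.7, 87.1]
tcp_rot: [[-0.992, 0.128, -0.002], [0.128, 0.992, -0.0], [0.002, -0.0, -1.0]]
force: [0.2, 0.5, -5.6]
gripper_width: 0.564
grasp_force: 66.1
```

No contact so far (Fz = -5.6, just the ring's weight) with the underside below the tip. Continuing down.

Call:
{"name": "play_rows", "arguments": {"commands": [{"tx":0,"ty":0,"tz":0.006,"rx":0,"ry":0,"rz":0},{"tx":0,"ty":0,"tz":0.006,"rx":0,"ry":0,"rz":0},{"tx":0,"ty":0,"tz":0.006,"rx":0,"ry":0,"rz":0},{"tx":0,"ty":0,"tz":0.006,"rx":0,"ry":0,"rz":0},{"tx":0,"ty":0,"tz":0.003,"rx":0,"ry":0,"rz":0},{"tx":0,"ty":0,"tz":0,"rx":0,"ry":0,"rz":0}]}}

```text
time_s: 6.35
position: [640.8, -67.7, 60.4]
tcp_rot: [[-0.992, 0.128, -0.001], [0.128, 0.992, -0.0], [0.001, -0.0, -1.0]]
force: [0.2, 0.5, -5.3]
gripper_width: 0.564
grasp_force: 66.1
```

Call:
{"name": "play_rows", "arguments": {"commands": [{"tx":0,"ty":0,"tz":0.0025,"rx":0,"ry":0,"rz":0},{"tx":0,"ty":0,"tz":0,"rx":0,"ry":0,"rz":0},{"tx":0,"ty":0,"tz":0,"rx":0,"ry":0,"rz":0}]}}

```text
time_s: 6.6
position: [641.3, -67.8, 58.9]
tcp_rot: [[-0.992, 0.128, 0.0], [0.128, 0.992, -0.0], [-0.0, -0.0, -1.0]]
force: [0.5, 0.2, -5.0]
gripper_width: 0.565
grasp_force: 66.1
```

Call:
{"name": "play_rows", "arguments": {"commands": [{"tx":0,"ty":0,"tz":0.002,"rx":0,"ry":0,"rz":0},{"tx":0,"ty":0,"tz":0,"rx":0,"ry":0,"rz":0},{"tx":0,"ty":0,"tz":0,"rx":0,"ry":0,"rz":0}]}}

```text
time_s: 6.85
position: [641.2, -67.8, 56.8]
tcp_rot: [[-0.992, 0.128, -0.0], [0.128, 0.992, -0.0], [0.0, -0.0, -1.0]]
force: [0.5, 0.0, -5.7]
gripper_width: 0.565
grasp_force: 66.1
```

Call:
{"name": "play_rows", "arguments": {"commands": [{"tx":0,"ty":0,"tz":0.002,"rx":0,"ry":0,"rz":0},{"tx":0,"ty":0,"tz":0,"rx":0,"ry":0,"rz":0},{"tx":0,"ty":0,"tz":0,"rx":0,"ry":0,"rz":0}]}}

```text
time_s: 7.1
position: [641.6, -67.8, 56.2]
tcp_rot: [[-0.992, 0.129, 0.001], [0.129, 0.992, 0.0], [-0.001, 0.0, -1.0]]
force: [-8.5, 0.9, 16.0]
gripper_width: 0.567
grasp_force: 68.7
```

Contact at the expected height (Fz = +16). Releasing, then backing straight up.

Call:
{"name": "play_rows", "arguments": {"commands": [{"tx":0,"ty":0,"tz":0,"rx":0,"ry":0,"rz":0},{"tx":0,"ty":0,"tz":0,"rx":0,"ry":0,"rz":0},{"tx":0,"ty":0,"tz":0,"rx":0,"ry":0,"rz":0},{"tx":0,"ty":0,"tz":0,"rx":0,"ry":0,"rz":0},{"tx":0,"ty":0,"tz":0,"rx":0,"ry":0,"rz":0},{"tx":0,"ty":0,"tz":-0.006,"rx":0,"ry":0,"rz":0},{"tx":0,"ty":0,"tz":-0.02,"rx":0,"ry":0,"rz":0},{"tx":0,"ty":0,"tz":-0.03,"rx":0,"ry":0,"rz":0}], "hand": 0.7}}

```text
time_s: 7.77
position: [639.9, -67.7, 109.6]
tcp_rot: [[-0.992, 0.128, -0.004], [0.128, 0.992, -0.0], [0.004, -0.001, -1.0]]
force: [-0.6, -0.1, 0.1]
gripper_width: 0.846
grasp_force: 0.0
```

Call:
{"name": "play_rows", "arguments": {"commands": [{"tx":0,"ty":0,"tz":-0.03,"rx":0,"ry":0,"rz":0},{"tx":0,"ty":0,"tz":-0.03,"rx":0,"ry":0,"rz":0},{"tx":0,"ty":0,"tz":-0.03,"rx":0,"ry":0,"rz":0},{"tx":0,"ty":0,"tz":-0.01,"rx":0,"ry":0,"rz":0},{"tx":0,"ty":0,"tz":0,"rx":0,"ry":0,"rz":0}]}}

```text
time_s: 8.18
position: [642.6, -68.0, 214.4]
tcp_rot: [[-0.992, 0.128, 0.005], [0.128, 0.992, -0.0], [-0.005, 0.001, -1.0]]
force: [0.2, -0.3, -0.2]
gripper_width: 0.856
grasp_force: 0.0
```

```bash
python3 - <<'E'
from h import *
s=st(); a=ld('top0'); w=grab('wrist','w4.png'); d=grab('side','s3.png')
# ring now: bright blob in wrist near prediction
print(proj(w,[643.5,-67,76.5]))
# panel in top0 refined: white quad at z=4 ; green lookalike separate
img=a['image']; m=((img.min(2)>100)*255).astype(np.uint8)
print('panel corners side-check', [proj(d,[x,y,4]).round(0).tolist() for x,y in((418.8,-266.3),(552,-290.9),(536.4,-385.3),(403.6,-359.5))])
b=ld('side0'); mm=np.zeros(b['image'].shape[:2],np.uint8); mm[155:190,255:315]=(b['image'].min(2)[155:190,255:315]>150)*255
c=max(cv2.findContours(mm,cv2.RETR_EXTERNAL,cv2.CHAIN_APPROX_NONE)[0],key=cv2.contourArea); q=c[:,0]
for k in (q[q[:,0].argmin()],q[q[:,1].argmin()],q[q[:,0].argmax()],q[q[:,1].argmax()]): print(k,onz(b,*k,4).round(0))
E
```

```text
t 8.18 pos [642.6 -68.  214.4] yawY -7.38 z [ 5.1e-03 -2.0e-04 -1.0e+00] F [ 0.2 -0.3 -0.2] M [-0.    0.   -0.08] w 0.856 g 0.0 q [-8. 27. 16. 91. -8. 63. 92.]
[256.39097832 186.18301038]
panel corners side-check [[304.0, 184.0], [264.0, 175.0], [273.0, 160.0], [311.0, 168.0]]
[265 175] [ 549. -294.    4.]
[305 159] [ 429. -409.    4.]
[310 170] [ 407. -347.    4.]
[301 183] [ 429. -271.    4.]
```

Ring released on the post. Rotating 93° so the fingers close across the rail, then moving over the rail at about (428,-316).

Call:
{"name": "play_rows", "arguments": {"commands": [{"tx":0,"ty":0,"tz":0,"rx":0,"ry":0,"rz":0.1248},{"tx":0,"ty":0,"tz":0,"rx":0,"ry":0,"rz":0.1248},{"tx":0,"ty":0,"tz":0,"rx":0,"ry":0,"rz":0.1248},{"tx":0,"ty":0,"tz":0,"rx":0,"ry":0,"rz":0.1248},{"tx":0,"ty":0,"tz":0,"rx":0,"ry":0,"rz":0.1248},{"tx":0,"ty":0,"tz":0,"rx":0,"ry":0,"rz":0.1248},{"tx":0,"ty":0,"tz":0,"rx":0,"ry":0,"rz":0.1248},{"tx":0,"ty":0,"tz":0,"rx":0,"ry":0,"rz":0.1248}]}}

```text
time_s: 8.95
position: [640.6, -67.7, 209.3]
tcp_rot: [[-0.424, 0.906, -0.002], [0.906, 0.424, -0.0], [0.001, -0.002, -1.0]]
force: [-0.4, -0.6, 0.2]
gripper_width: 0.853
grasp_force: 0.0
```

Call:
{"name": "play_rows", "arguments": {"commands": [{"tx":0,"ty":0,"tz":0,"rx":0,"ry":0,"rz":0.1248},{"tx":0,"ty":0,"tz":0,"rx":0,"ry":0,"rz":0.1248},{"tx":0,"ty":0,"tz":0,"rx":0,"ry":0,"rz":0.1248},{"tx":0,"ty":0,"tz":0,"rx":0,"ry":0,"rz":0.1248},{"tx":0,"ty":0,"tz":0,"rx":0,"ry":0,"rz":0.1248},{"tx":-0.0257,"ty":-0.0151,"tz":0,"rx":0,"ry":0,"rz":0},{"tx":-0.0257,"ty":-0.0151,"tz":0,"rx":0,"ry":0,"rz":0},{"tx":-0.0257,"ty":-0.0151,"tz":0,"rx":0,"ry":0,"rz":0}]}}

```text
time_s: 9.62
position: [581.4, -135.9, 209.2]
tcp_rot: [[0.179, 0.984, -0.003], [0.984, -0.179, -0.001], [-0.001, -0.002, -1.0]]
force: [0.5, -1.5, -0.0]
gripper_width: 0.855
grasp_force: 0.0
```

Call:
{"name": "play_rows", "arguments": {"commands": [{"tx":-0.0257,"ty":-0.0151,"tz":0,"rx":0,"ry":0,"rz":0},{"tx":-0.0257,"ty":-0.0151,"tz":0,"rx":0,"ry":0,"rz":0},{"tx":-0.0257,"ty":-0.0151,"tz":0,"rx":0,"ry":0,"rz":0},{"tx":-0.0257,"ty":-0.0151,"tz":0,"rx":0,"ry":0,"rz":0},{"tx":-0.0257,"ty":-0.0151,"tz":0,"rx":0,"ry":0,"rz":0},{"tx":-0.0257,"ty":-0.0151,"tz":0.01,"rx":0,"ry":0,"rz":0},{"tx":-0.0257,"ty":-0.0151,"tz":0.015,"rx":0,"ry":0,"rz":0},{"tx":-0.0257,"ty":-0.0151,"tz":0.015,"rx":0,"ry":0,"rz":0}]}}

```text
time_s: 10.28
position: [425.7, -316.7, 169.6]
tcp_rot: [[0.179, 0.984, -0.001], [0.984, -0.179, 0.0], [-0.0, -0.001, -1.0]]
force: [0.8, -0.5, -1.4]
gripper_width: 0.852
grasp_force: 0.0
```

Call:
{"name": "play_rows", "arguments": {"commands": [{"tx":0,"ty":0,"tz":0,"rx":0,"ry":0,"rz":0},{"tx":0,"ty":0,"tz":0,"rx":0,"ry":0,"rz":0}]}}

```text
time_s: 10.45
position: [425.3, -316.8, 169.4]
tcp_rot: [[0.183, 0.983, -0.003], [0.983, -0.183, 0.001], [0.0, -0.003, -1.0]]
force: [0.2, 0.2, -0.2]
gripper_width: 0.852
grasp_force: 0.0
```

```bash
python3 - <<'E'
from h import *
s=st(); d=grab('wrist','w5.png'); totool(s,[428.5,-316.4,100])
t=grab('top','t4.png'); r=grab('side','s4.png')
v=np.zeros((576,800,3),np.uint8); v[:384,:512]=d['image']
c=r['image'][170:250,165:305]; v[384:576,:336]=cv2.resize(c,(336,192)); 
c=ld('w4')['image'][100:300,140:370]; v[0:250,512:800]=cv2.resize(c,(288,250))
cv2.imwrite('pics/v5.png',v)
for n,X in(('near L',(418.8,-266.3,4)),('farL',(552,-290.9,4)),('farR',(536.4,-385.3,4)),('nearR',(403.6,-359.5,4)),('rail',(428.5,-316.4,46))): print(n,proj(d,X).round())
E
```

```text
t 10.45 pos [ 425.3 -316.8  169.4] yawY -100.52 z [-2.9e-03  6.0e-04 -1.0e+00] F [ 0.2  0.2 -0.2] M [ 0.03 -0.04 -0.01] w 0.852 g 0.0 q [  0.  23.  41. 110. -18.  54.  39.]
tool shift mm [ 0.9  3.3 69.4]
near L [242. 130.]
farL [383. 131.]
farR [376. 224.]
nearR [245. 224.]
rail [262. 189.]
```

View pics/v5.png

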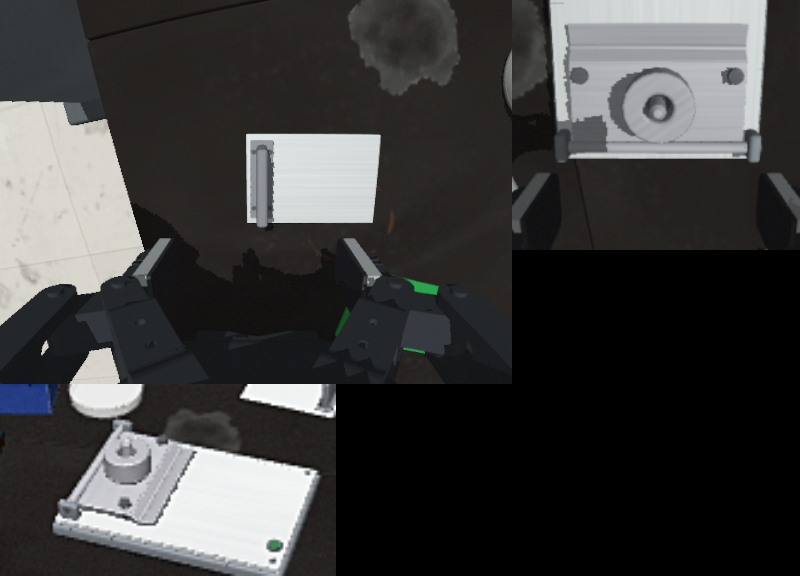

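Ring is flat on the flap around the post. The panel shows at (247,134)–(373,223) with its rail top at column 262, rows 147–226; the green look-alike is only at the lower right. Computing the exact rail position and yaw.

```bash
python3 - <<'E'
from h import *
d=ld('w5'); g=d['image'].min(2); s=manip.sense()
m=np.zeros_like(g); m[120:240,235:400]=(g[120:240,235:400]>150)*255
c=max(cv2.findContours(m,cv2.RETR_EXTERNAL,cv2.CHAIN_APPROX_NONE)[0],key=cv2.contourArea)
# far edge + side edges on plane z=4
def fit(P,z):
    P=np.array([onz(d,u,v,z)[:2] for u,v in P],np.float32); vx,vy,x,y=cv2.fitLine(P,cv2.DIST_HUBER,0,.01,.01).ravel(); return np.degrees(np.arctan2(vy,vx)),x,y
far=[(np.where(m[v]>0)[0].max()+.5,v) for v in range(145,215,3)]
top=[(u,np.where(m[:,u]>0)[0].min()-.5) for u in range(285,370,4)]
bot=[(u,np.where(m[:,u]>0)[0].max()+.5) for u in range(285,365,4)]
near=[(np.where(m[v]>0)[0].min()-.5,v) for v in range(145,215,3)]
for n,P in(('far',far),('left',top),('right',bot),('near',near)): print(n,np.round(fit(P,4),1))
# rail top profile
gg=cv2.cvtColor(d['image'],cv2.COLOR_BGR2GRAY)
for v in(160,180,200,215): print(v,gg[v,246:280])
print(gg[140:235:2,262])
print('rail pred',proj(d,onz(d,262,186,46)),onz(d,262,186,46))
E
```

```text
far [  79.3  540.9 -338.3]
left [ -10.2  486.5 -282.2]
right [ -10.7  482.2 -373. ]
near [  80.   414.4 -307.7]
160 [156 218 224 224 164 148 151 150 151 151 114 128 137 147 150 149 148 147
 146 134 118  90  76  74  74 140 139 214 223 223 223 223 223 223]
180 [105 210 220 220 170 149 149 149 149 149 115 128 137 145 148 147 146 144
 143 137 122  86  73  72  73  74  79 203 219 220 220 220 220 220]
200 [ 91 206 218 218 183 153 148 147 147 147 112 128 137 144 146 145 145 143
 143 136 126  84  73  74  73  73  89 114 207 218 217 218 218 218]
215 [ 44 203 219 220 183 151 145 145 146 146 111 127 137 143 146 145 145 144
 141 134 125  81  69  72  72  72  88 208 220 220 219 219 219 219]
[164 151 131  96  98 145 147 148 147 149 148 148 148 148 147 146 146 146
 146 146 146 145 145 145 145 144 145 145 144 144 145 145 145 145 145 145
 144 144 145 144 144 144 144 121  40  40  41  41]
rail pred [262. 186.] [ 428.62919385 -313.80092378   46.        ]
```

Call:
{"name": "play_rows", "arguments": {"commands": [{"tx":0,"ty":0.0024,"tz":0.025,"rx":0,"ry":0,"rz":0},{"tx":0,"ty":0,"tz":0.03,"rx":0,"ry":0,"rz":0},{"tx":0,"ty":0,"tz":0.03,"rx":0,"ry":0,"rz":0},{"tx":0,"ty":0,"tz":0.03,"rx":0,"ry":0,"rz":0},{"tx":0,"ty":0,"tz":0.02,"rx":0,"ry":0,"rz":0},{"tx":0,"ty":0,"tz":0.012,"rx":0,"ry":0,"rz":0},{"tx":0,"ty":0,"tz":0.006,"rx":0,"ry":0,"rz":0},{"tx":0,"ty":0,"tz":0,"rx":0,"ry":0,"rz":0}]}}

```text
time_s: 11.27
position: [429.7, -316.1, 17.4]
tcp_rot: [[0.179, 0.984, -0.001], [0.984, -0.179, 0.0], [0.0, -0.001, -1.0]]
force: [-0.2, -0.4, 0.2]
gripper_width: 0.852
grasp_force: 0.0
```

```bash
python3 - <<'E'
from h import *
s=st(); totool(s,[427.7,-317,16])
E
```

```text
t 11.27 pos [ 429.7 -316.1   17.4] yawY -100.29 z [-7.e-04  3.e-04 -1.e+00] F [-0.2 -0.4  0.2] M [-0.02  0.01 -0.  ] w 0.852 g 0.0 q [  8.  36.  31. 114. -30.  38.  49.]
tool shift mm [-1.2 -1.8  1.4]
```

Call:
{"name": "play_rows", "arguments": {"commands": [{"tx":-0.001,"ty":-0.0018,"tz":0.001,"rx":0,"ry":0,"rz":0.003},{"tx":0,"ty":0,"tz":0,"rx":0,"ry":0,"rz":0},{"tx":0,"ty":0,"tz":0,"rx":0,"ry":0,"rz":0},{"tx":0,"ty":0,"tz":0,"rx":0,"ry":0,"rz":0},{"tx":0,"ty":0,"tz":0,"rx":0,"ry":0,"rz":0},{"tx":0,"ty":0,"tz":0,"rx":0,"ry":0,"rz":0},{"tx":0,"ty":0,"tz":0,"rx":0,"ry":0,"rz":0},{"tx":0,"ty":0,"tz":0,"rx":0,"ry":0,"rz":0}], "hand": -1}}

```text
time_s: 11.93
position: [428.0, -317.3, 17.5]
tcp_rot: [[0.182, 0.983, 0.001], [0.983, -0.182, -0.0], [-0.0, 0.001, -1.0]]
force: [-1.3, 3.4, 8.9]
gripper_width: 0.102
grasp_force: 59.1
```

Call:
{"name": "play_rows", "arguments": {"commands": [{"tx":0,"ty":0,"tz":0,"rx":0,"ry":0,"rz":0},{"tx":0,"ty":0,"tz":0,"rx":0,"ry":0,"rz":0},{"tx":0,"ty":0,"tz":0,"rx":0,"ry":0,"rz":0},{"tx":0,"ty":0,"tz":0,"rx":0,"ry":0,"rz":0}]}}

```text
time_s: 12.27
position: [428.0, -317.3, 17.5]
tcp_rot: [[0.182, 0.983, 0.001], [0.983, -0.182, -0.0], [-0.0, 0.001, -1.0]]
force: [-1.2, 2.7, 9.9]
gripper_width: 0.106
grasp_force: 59.1
```

```bash
python3 - <<'E'
from h import *
s=st()
E
```

```text
t 12.27 pos [ 428.  -317.3   17.5] yawY -100.5 z [ 1.e-03 -2.e-04 -1.e+00] F [-1.2  2.7  9.9] M [ 0.34  0.25 -0.01] w 0.106 g 59.1 q [  9.  36.  31. 114. -30.  37.  49.]
```

Rail gripped with the TCP 17.5 mm above the panel's underside. Lifting, turning 3° to the bed's yaw, and moving over the near half of the bed.

Call:
{"name": "play_rows", "arguments": {"commands": [{"tx":0,"ty":0,"tz":-0.01,"rx":0,"ry":0,"rz":0},{"tx":0,"ty":0,"tz":-0.025,"rx":0,"ry":0,"rz":0},{"tx":0,"ty":0,"tz":-0.03,"rx":0,"ry":0,"rz":0},{"tx":0,"ty":0,"tz":-0.02,"rx":0,"ry":0,"rz":-0.026},{"tx":0,"ty":0,"tz":0,"rx":0,"ry":0,"rz":-0.026},{"tx":0.01,"ty":-0.001,"tz":0,"rx":0,"ry":0,"rz":0},{"tx":0.025,"ty":-0.001,"tz":0,"rx":0,"ry":0,"rz":0},{"tx":0.025,"ty":-0.001,"tz":0,"rx":0,"ry":0,"rz":0}]}}

```text
time_s: 12.93
position: [431.6, -256.4, 101.2]
tcp_rot: [[0.133, 0.991, -0.001], [0.991, -0.133, 0.0], [0.0, -0.001, -1.0]]
force: [0.8, -0.5, -1.8]
gripper_width: 0.103
grasp_force: 58.8
```

Call:
{"name": "play_rows", "arguments": {"commands": [{"tx":0.025,"ty":-0.001,"tz":0,"rx":0,"ry":0,"rz":0},{"tx":0.025,"ty":-0.001,"tz":0,"rx":0,"ry":0,"rz":0},{"tx":0.025,"ty":-0.001,"tz":0,"rx":0,"ry":0,"rz":0},{"tx":0.025,"ty":-0.001,"tz":0,"rx":0,"ry":0,"rz":0},{"tx":0.025,"ty":-0.001,"tz":0,"rx":0,"ry":0,"rz":0},{"tx":0.025,"ty":0,"tz":0,"rx":0,"ry":0,"rz":0},{"tx":0.025,"ty":0,"tz":0,"rx":0,"ry":0,"rz":0},{"tx":0.02,"ty":0,"tz":0,"rx":0,"ry":0,"rz":0}]}}

```text
time_s: 13.6
position: [452.2, -60.9, 101.2]
tcp_rot: [[0.13, 0.991, -0.001], [0.991, -0.13, 0.0], [0.0, -0.002, -1.0]]
force: [1.4, 0.1, -2.1]
gripper_width: 0.106
grasp_force: 58.8
```

Call:
{"name": "play_rows", "arguments": {"commands": [{"tx":0.015,"ty":0,"tz":0,"rx":0,"ry":0,"rz":0},{"tx":0.005,"ty":0,"tz":0,"rx":0,"ry":0,"rz":0},{"tx":0,"ty":0,"tz":0,"rx":0,"ry":0,"rz":0},{"tx":0,"ty":0,"tz":0,"rx":0,"ry":0,"rz":0}]}}

```text
time_s: 13.93
position: [455.1, -43.8, 101.5]
tcp_rot: [[0.131, 0.991, -0.001], [0.991, -0.131, -0.0], [-0.0, -0.001, -1.0]]
force: [-1.0, -0.2, -3.1]
gripper_width: 0.103
grasp_force: 58.8
```

```bash
python3 - <<'E'
from h import *
s=st(); totool(s,[455.2,-42.3,60]); d=grab('wrist','w6.png'); t=grab('top','t6.png')
# wrist: bright panel outline vs. predicted panel corners
p=s['position'];R=s['tcp_rot']
for X in((45,100,13.5),(-45,100,13.5),(45,115,13.5),(-45,115,13.5)): print(X,proj(d,p+R@np.array(X)).round(1))
# bed lines/flap predicted
u=np.array([.9914,-.1305,0]);n=np.array([.1305,.9914,0]);c=571.8*u+17.5*n+[0,0,30]
for x,y,z in((15,70,10),(15,-70,10),(35,70,12),(-135,90,0),(15,90,0),(15,-90,0)): print('bed',(x,y,z),proj(d,c+x*u+y*n+[0,0,z]).round(1),proj(t,c+x*u+y*n+[0,0,z]).round(1))
g=cv2.cvtColor(d['image'],cv2.COLOR_BGR2GRAY)
np.set_printoptions(linewidth=250)
print(cv2.resize(g,(64,48),interpolation=cv2.INTER_AREA)[:34,16:])
E
```

```text
t 13.93 pos [455.1 -43.8 101.5] yawY -97.54 z [-8.e-04 -4.e-04 -1.e+00] F [-1.  -0.2 -3.1] M [-0.01  0.08 -0.04] w 0.103 g 58.8 q [-30.  21.  37. 123. -19.  42.  12.]
tool shift mm [ 1.5 -0.1 41.5]
(45, 100, 13.5) [454.9 157. ]
(-45, 100, 13.5) [429.1 309.8]
(45, 115, 13.5) [481.4 157.5]
(-45, 115, 13.5) [452.7 308.7]
bed (15, 70, 10) [459.9 105.8] [232.7 185.5]
bed (15, -70, 10) [430.1 297.6] [268.8 190. ]
bed (35, 70, 12) [489.6 107.1] [233.3 180.3]
bed (-135, 90, 0) [227.1  70.8] [222.4 223.9]
bed (15, 90, 0) [454.4  75.2] [227.7 185.3]
bed (15, -90, 0) [419.8 312.2] [273.9 191. ]
[[ 40  40  40 ...  32  32  32]
 [ 39  39  39 ...  33  32  32]
 [ 38  39  39 ...  34  33  33]
 ...
 [ 31  31  32 ... 174 126  85]
 [ 31  31  31 ... 173 168 124]
 [ 31  31  31 ... 172 171 171]]
```

```bash
python3 - <<'E'
from h import *
d=ld('w6'); g=cv2.cvtColor(d['image'],cv2.COLOR_BGR2GRAY).astype(int)
s=manip.sense(); p=s['position'];R=s['tcp_rot']
u=np.array([.9914,-.1305,0]);n=np.array([.1305,.9914,0]);c=571.8*u+17.5*n+[0,0,30]
P=lambda X:proj(d,p+R@np.array(X)).round(1); B=lambda x,y,z:proj(d,c+x*u+y*n+[0,0,z]).round(1)
for col in(320,360,400,430,445):
    e=np.diff(g[:340,col]); k=[(i,g[i-2,col],g[i+3,col]) for i in range(3,336) if abs(e[i])>25]; print(col,k)
for row in(180,200,230,260,290):
    e=np.diff(g[row]); k=[(i,g[row,i-2],g[row,i+3]) for i in range(290,508) if abs(e[i])>20]; print('row',row,k)
for x in(-80,-50,-20): print('bed L',B(x,90,0))
for x in(50,80,100): print('pan L',P((45,x,13.5)))
print([B(15,y,10) for y in(70,30,0,-40)],[P((y,115,13.5)) for y in(45,20,0,-30)])
E
```

```text
320 [(73, np.int64(32), np.int64(142)), (78, np.int64(142), np.int64(214)), (154, np.int64(218), np.int64(213)), (155, np.int64(218), np.int64(213)), (266, np.int64(210), np.int64(108)), (267, np.int64(209), np.int64(109)), (279, np.int64(108), np.int64(35)), (280, np.int64(108), np.int64(35))]
360 [(73, np.int64(32), np.int64(140)), (74, np.int64(32), np.int64(139)), (78, np.int64(140), np.int64(213)), (79, np.int64(139), np.int64(213)), (273, np.int64(203), np.int64(35)), (274, np.int64(204), np.int64(34))]
400 [(75, np.int64(32), np.int64(139)), (79, np.int64(139), np.int64(212)), (80, np.int64(139), np.int64(213)), (293, np.int64(207), np.int64(35)), (294, np.int64(206), np.int64(35))]
430 [(75, np.int64(31), np.int64(138)), (76, np.int64(31), np.int64(138)), (81, np.int64(138), np.int64(212)), (156, np.int64(213), np.int64(209)), (308, np.int64(201), np.int64(35))]
445 [(76, np.int64(31), np.int64(137)), (77, np.int64(32), np.int64(136)), (81, np.int64(137), np.int64(211)), (307, np.int64(201), np.int64(65)), (308, np.int64(201), np.int64(66)), (309, np.int64(201), np.int64(66))
[... 411 characters left out ...]
.int64(204), np.int64(160))]
row 290 [(390, np.int64(35), np.int64(173)), (391, np.int64(34), np.int64(197)), (392, np.int64(43), np.int64(206)), (393, np.int64(90), np.int64(206)), (454, np.int64(205), np.int64(155)), (478, np.int64(170), np.int64(83)), (481, np.int64(92), np.int64(45)), (483, np.int64(83), np.int64(53)), (500, np.int64(91), np.int64(173)), (501, np.int64(91), np.int64(172))]
bed L [313.2  70.9]
bed L [359.4  71.7]
bed L [404.3  73. ]
pan L [360.7 157.4]
pan L [418.6 158. ]
pan L [455.5 158.5]
[array([459.9, 105.8]), array([452. , 166.9]), array([445.6, 209.5]), array([436.7, 261.8])] [array([482., 159.]), array([474.2, 205.3]), array([467.7, 239.9]), array([457.8, 287.8])]
```

Panel and bed agree laterally within 1–2 mm and the yaw matches. Lowering onto the bed in front of the mouth.

Call:
{"name": "play_rows", "arguments": {"commands": [{"tx":0,"ty":0,"tz":0.012,"rx":0,"ry":0,"rz":0},{"tx":0,"ty":0,"tz":0.015,"rx":0,"ry":0,"rz":0},{"tx":0,"ty":0,"tz":0.012,"rx":0,"ry":0,"rz":0},{"tx":0,"ty":0,"tz":0.008,"rx":0,"ry":0,"rz":0},{"tx":0,"ty":0,"tz":0.002,"rx":0,"ry":0,"rz":0},{"tx":0,"ty":0,"tz":0,"rx":0,"ry":0,"rz":0},{"tx":0,"ty":0,"tz":0,"rx":0,"ry":0,"rz":0}]}}

```text
time_s: 14.62
position: [455.8, -43.9, 53.2]
tcp_rot: [[0.132, 0.991, 0.0], [0.991, -0.132, -0.0], [-0.0, 0.0, -1.0]]
force: [-0.4, -0.0, -1.9]
gripper_width: 0.105
grasp_force: 58.8
```

```bash
python3 - <<'E'
from h import *
s=st()
E
```

```text
t 14.62 pos [455.8 -43.9  53.2] yawY -97.56 z [ 3.e-04 -2.e-04 -1.e+00] F [-0.4 -0.  -1.9] M [-0.02  0.09 -0.02] w 0.105 g 58.8 q [-26.  26.  33. 124. -24.  36.  17.]
```

Call:
{"name": "play_rows", "arguments": {"commands": [{"tx":0,"ty":0,"tz":0.003,"rx":0,"ry":0,"rz":0},{"tx":0,"ty":0,"tz":0.002,"rx":0,"ry":0,"rz":0},{"tx":0,"ty":0,"tz":0,"rx":0,"ry":0,"rz":0},{"tx":0,"ty":0,"tz":0,"rx":0,"ry":0,"rz":0}]}}

```text
time_s: 14.95
position: [455.7, -43.5, 47.9]
tcp_rot: [[0.131, 0.991, 0.0], [0.991, -0.131, -0.0], [-0.0, 0.0, -1.0]]
force: [-0.0, 1.0, -1.1]
gripper_width: 0.107
grasp_force: 58.9
```

Call:
{"name": "play_rows", "arguments": {"commands": [{"tx":0,"ty":0,"tz":0.0015,"rx":0,"ry":0,"rz":0},{"tx":0,"ty":0,"tz":0,"rx":0,"ry":0,"rz":0},{"tx":0,"ty":0,"tz":0,"rx":0,"ry":0,"rz":0}]}}

```text
time_s: 15.2
position: [455.8, -43.5, 47.4]
tcp_rot: [[0.131, 0.991, 0.0], [0.991, -0.131, 0.001], [0.001, 0.0, -1.0]]
force: [-11.8, 2.6, 36.9]
gripper_width: 0.107
grasp_force: 64.7
```

```bash
python3 - <<'E'
from h import *
s=st()
E
```

```text
t 15.2 pos [455.8 -43.5  47.4] yawY -97.54 z [ 4.0e-04  1.2e-03 -1.0e+00] F [-11.8   2.6  36.9] M [0.37 2.6  0.  ] w 0.107 g 64.7 q [-25.  27.  32. 124. -25.  35.  17.]
```

Panel on the bed (37 N). Easing to light pressure and starting the slide towards the mouth.

Call:
{"name": "play_rows", "arguments": {"commands": [{"tx":0,"ty":0,"tz":-0.0009,"rx":0,"ry":0,"rz":0},{"tx":0,"ty":0.003,"tz":0,"rx":0,"ry":0,"rz":0},{"tx":0,"ty":0.003,"tz":0,"rx":0,"ry":0,"rz":0},{"tx":0,"ty":0.003,"tz":0,"rx":0,"ry":0,"rz":0},{"tx":0,"ty":0,"tz":0,"rx":0,"ry":0,"rz":0}]}}

```text
time_s: 15.62
position: [463.9, -44.6, 47.4]
tcp_rot: [[0.131, 0.991, -0.002], [0.991, -0.131, 0.001], [0.001, -0.002, -1.0]]
force: [-16.4, 1.8, 28.0]
gripper_width: 0.104
grasp_force: 63.3
```

```bash
python3 - <<'E'
from h import *
s=st()
E
```

```text
t 15.62 pos [463.9 -44.6  47.4] yawY -97.53 z [-0.0023  0.001  -1.    ] F [-16.4   1.8  28. ] M [0.52 3.14 0.01] w 0.104 g 63.3 q [-25.  28.  32. 123. -25.  36.  17.]
```

Call:
{"name": "play_rows", "arguments": {"commands": [{"tx":0,"ty":0,"tz":-0.0007,"rx":0,"ry":0,"rz":0},{"tx":0,"ty":0.003,"tz":0,"rx":0,"ry":0,"rz":0},{"tx":0,"ty":0.003,"tz":0,"rx":0,"ry":0,"rz":0},{"tx":0,"ty":0.003,"tz":0,"rx":0,"ry":0,"rz":0},{"tx":0,"ty":0,"tz":0,"rx":0,"ry":0,"rz":0}]}}

```text
time_s: 16.03
position: [474.4, -46.0, 47.9]
tcp_rot: [[0.131, 0.991, 0.001], [0.991, -0.131, -0.0], [-0.0, 0.001, -1.0]]
force: [0.8, 0.3, -2.9]
gripper_width: 0.107
grasp_force: 58.8
```

```bash
python3 - <<'E'
from h import *
s=st(); print(s['position']@[.9914,-.1305,0],s['position']@[.1305,.9914,0])
E
```

```text
t 16.03 pos [474.4 -46.   47.9] yawY -97.52 z [ 5.e-04 -4.e-04 -1.e+00] F [ 0.8  0.3 -2.9] M [0.   0.13 0.01] w 0.107 g 58.8 q [-25.  28.  32. 122. -25.  36.  17.]
476.2958477148906 16.29842106188822
```

Call:
{"name": "play_rows", "arguments": {"commands": [{"tx":0,"ty":0.003,"tz":0.0005,"rx":0,"ry":0,"rz":0},{"tx":0,"ty":0.003,"tz":0,"rx":0,"ry":0,"rz":0},{"tx":0,"ty":0.003,"tz":0,"rx":0,"ry":0,"rz":0},{"tx":0,"ty":0,"tz":0,"rx":0,"ry":0,"rz":0}]}}

```text
time_s: 16.37
position: [482.9, -47.2, 47.5]
tcp_rot: [[0.131, 0.991, 0.0], [0.991, -0.131, -0.0], [-0.0, 0.0, -1.0]]
force: [1.8, 0.1, 1.3]
gripper_width: 0.107
grasp_force: 59.4
```

```bash
python3 - <<'E'
from h import *
s=st(); print(s['position']@[.9914,-.1305,0],s['position']@[.1305,.9914,0])
E
```

```text
t 16.37 pos [482.9 -47.2  47.5] yawY -97.53 z [ 4.e-04 -1.e-04 -1.e+00] F [1.8 0.1 1.3] M [ 0.06 -0.17 -0.05] w 0.107 g 59.4 q [-24.  29.  32. 121. -25.  37.  17.]
484.9468076171343 16.265317333794414
```

Call:
{"name": "play_rows", "arguments": {"commands": [{"tx":0,"ty":0.002,"tz":0.0004,"rx":0,"ry":0,"rz":0},{"tx":0,"ty":0.003,"tz":0,"rx":0,"ry":0,"rz":0},{"tx":0,"ty":0.003,"tz":0,"rx":0,"ry":0,"rz":0},{"tx":0,"ty":0,"tz":0,"rx":0,"ry":0,"rz":0}]}}

```text
time_s: 16.7
position: [488.7, -48.0, 47.4]
tcp_rot: [[0.131, 0.991, -0.004], [0.991, -0.131, 0.002], [0.001, -0.004, -1.0]]
force: [-22.4, 2.6, 36.0]
gripper_width: 0.104
grasp_force: 64.5
```

```bash
python3 - <<'E'
from h import *
s=st(); print(s['position']@[.9914,-.1305,0],s['position']@[.1305,.9914,0])
E
```

```text
t 16.7 pos [488.7 -48.   47.4] yawY -97.55 z [-0.0037  0.0017 -1.    ] F [-22.4   2.6  36. ] M [ 0.6   4.38 -0.  ] w 0.104 g 64.5 q [-24.  30.  32. 120. -25.  38.  17.]
490.74862473341835 16.235265080479195
```

Call:
{"name": "play_rows", "arguments": {"commands": [{"tx":0,"ty":0.001,"tz":-0.0004,"rx":0,"ry":0,"rz":0},{"tx":0,"ty":0.003,"tz":0,"rx":0,"ry":0,"rz":0},{"tx":0,"ty":0.003,"tz":0,"rx":0,"ry":0,"rz":0},{"tx":0,"ty":0,"tz":0,"rx":0,"ry":0,"rz":0}]}}

```text
time_s: 17.03
position: [495.6, -48.9, 47.4]
tcp_rot: [[0.131, 0.991, -0.003], [0.991, -0.131, 0.001], [0.001, -0.004, -1.0]]
force: [-20.8, 2.6, 27.6]
gripper_width: 0.107
grasp_force: 63.3
```

```bash
python3 - <<'E'
from h import *
s=st(); print(s['position']@[.9914,-.1305,0],s['position']@[.1305,.9914,0])
E
```

```text
t 17.03 pos [495.6 -48.9  47.4] yawY -97.55 z [-0.0034  0.0012 -1.    ] F [-20.8   2.6  27.6] M [0.45 4.04 0.04] w 0.107 g 63.3 q [-24.  30.  32. 119. -25.  38.  17.]
497.751894947628 16.234208971760395
```

Call:
{"name": "play_rows", "arguments": {"commands": [{"tx":0,"ty":0.003,"tz":-0.0003,"rx":0,"ry":0,"rz":0},{"tx":0,"ty":0.003,"tz":0,"rx":0,"ry":0,"rz":0},{"tx":0,"ty":0.003,"tz":0,"rx":0,"ry":0,"rz":0},{"tx":0,"ty":0.001,"tz":0,"rx":0,"ry":0,"rz":0},{"tx":0,"ty":0,"tz":0,"rx":0,"ry":0,"rz":0}]}}

```text
time_s: 17.45
position: [506.1, -50.2, 47.5]
tcp_rot: [[0.131, 0.991, -0.002], [0.991, -0.131, 0.001], [0.0, -0.003, -1.0]]
force: [-9.7, 1.6, 9.4]
gripper_width: 0.103
grasp_force: 60.5
```

```bash
python3 - <<'E'
from h import *
s=st(); print(s['position']@[.9914,-.1305,0],s['position']@[.1305,.9914,0])
E
```

```text
t 17.45 pos [506.1 -50.2  47.5] yawY -97.53 z [-2.5e-03  6.0e-04 -1.0e+00] F [-9.7  1.6  9.4] M [ 0.26  1.86 -0.01] w 0.103 g 60.5 q [-23.  31.  31. 117. -26.  39.  17.]
508.3101233826763 16.270196582419494
```

Call:
{"name": "play_rows", "arguments": {"commands": [{"tx":0,"ty":0.003,"tz":0,"rx":0,"ry":0,"rz":0},{"tx":0,"ty":0.003,"tz":0,"rx":0,"ry":0,"rz":0},{"tx":0,"ty":0.003,"tz":0,"rx":0,"ry":0,"rz":0},{"tx":0,"ty":0,"tz":0,"rx":0,"ry":0,"rz":0},{"tx":0,"ty":0,"tz":0,"rx":0,"ry":0,"rz":0}]}}

```text
time_s: 17.87
position: [515.4, -51.5, 47.5]
tcp_rot: [[0.131, 0.991, -0.002], [0.991, -0.131, 0.0], [0.0, -0.002, -1.0]]
force: [-6.1, 1.1, 3.9]
gripper_width: 0.105
grasp_force: 59.9
```

```bash
python3 - <<'E'
from h import *
s=st(); print(s['position']@[.9914,-.1305,0],s['position']@[.1305,.9914,0])
E
```

```text
t 17.87 pos [515.4 -51.5  47.5] yawY -97.54 z [-1.7e-03  3.0e-04 -1.0e+00] F [-6.1  1.1  3.9] M [ 0.17  1.19 -0.06] w 0.105 g 59.9 q [-23.  32.  31. 116. -26.  39.  17.]
517.640351335584 16.242401581795285
```

Far edge at about 61 mm. Small steps now, until the back stop is felt.

Call:
{"name": "play_rows", "arguments": {"commands": [{"tx":0,"ty":0.0015,"tz":0,"rx":0,"ry":0,"rz":0},{"tx":0,"ty":0.0015,"tz":0,"rx":0,"ry":0,"rz":0},{"tx":0,"ty":0,"tz":0,"rx":0,"ry":0,"rz":0}]}}

```text
time_s: 18.12
position: [517.9, -51.8, 47.5]
tcp_rot: [[0.131, 0.991, -0.003], [0.991, -0.131, 0.001], [0.0, -0.003, -1.0]]
force: [-8.8, 1.1, 10.1]
gripper_width: 0.105
grasp_force: 60.7
```

Call:
{"name": "play_rows", "arguments": {"commands": [{"tx":0,"ty":0.001,"tz":0,"rx":0,"ry":0,"rz":0},{"tx":0,"ty":0,"tz":0,"rx":0,"ry":0,"rz":0}]}}

```text
time_s: 18.28
position: [518.7, -51.9, 47.5]
tcp_rot: [[0.131, 0.991, -0.003], [0.991, -0.131, 0.001], [0.0, -0.003, -1.0]]
force: [-11.8, 1.6, 11.1]
gripper_width: 0.101
grasp_force: 60.9
```

Call:
{"name": "play_rows", "arguments": {"commands": [{"tx":0,"ty":0.0015,"tz":0,"rx":0,"ry":0,"rz":0},{"tx":0,"ty":0,"tz":0,"rx":0,"ry":0,"rz":0}]}}

```text
time_s: 18.45
position: [520.3, -52.1, 47.5]
tcp_rot: [[0.131, 0.991, -0.003], [0.991, -0.131, 0.001], [0.0, -0.003, -1.0]]
force: [-11.4, 1.6, 11.1]
gripper_width: 0.103
grasp_force: 60.8
```

Call:
{"name": "play_rows", "arguments": {"commands": [{"tx":0,"ty":0.001,"tz":0,"rx":0,"ry":0,"rz":0},{"tx":0,"ty":0,"tz":0,"rx":0,"ry":0,"rz":0}]}}

```text
time_s: 18.62
position: [521.0, -52.2, 47.5]
tcp_rot: [[0.131, 0.991, -0.003], [0.991, -0.131, 0.001], [0.0, -0.003, -1.0]]
force: [-13.0, 3.0, 12.4]
gripper_width: 0.11
grasp_force: 61.1
```

```bash
python3 - <<'E'
from h import *
s=st(); print(s['position']@[.9914,-.1305,0],s['position']@[.1305,.9914,0])
E
```

```text
t 18.62 pos [521.  -52.2  47.5] yawY -97.54 z [-3.2e-03  8.0e-04 -1.0e+00] F [-13.    3.   12.4] M [ 0.31  2.56 -0.05] w 0.11 g 61.1 q [-23.  32.  31. 115. -26.  40.  17.]
523.3641176296652 16.212082533776183
```

Call:
{"name": "play_rows", "arguments": {"commands": [{"tx":0,"ty":0.001,"tz":0,"rx":0,"ry":0,"rz":0},{"tx":0,"ty":0,"tz":0,"rx":0,"ry":0,"rz":0}]}}

```text
time_s: 18.78
position: [521.1, -52.2, 47.5]
tcp_rot: [[0.131, 0.991, -0.005], [0.991, -0.131, 0.002], [0.001, -0.005, -1.0]]
force: [-21.3, 3.9, 22.8]
gripper_width: 0.103
grasp_force: 62.6
```

Call:
{"name": "play_rows", "arguments": {"commands": [{"tx":0,"ty":0.001,"tz":0,"rx":0,"ry":0,"rz":0},{"tx":0,"ty":0,"tz":0,"rx":0,"ry":0,"rz":0}]}}

```text
time_s: 18.95
position: [521.1, -52.2, 47.5]
tcp_rot: [[0.131, 0.991, -0.007], [0.991, -0.131, 0.002], [0.001, -0.007, -1.0]]
force: [-30.5, 5.6, 31.5]
gripper_width: 0.105
grasp_force: 63.9
```

The back stop is felt: position held at 521.1 while the x force rose to -30. Easing the forward push to reduce the tool tilt, and keeping downward pressure.

Call:
{"name": "play_rows", "arguments": {"commands": [{"tx":0,"ty":-0.0012,"tz":0.0002,"rx":-0.002,"ry":0,"rz":0},{"tx":0,"ty":0,"tz":0,"rx":0,"ry":0,"rz":0},{"tx":0,"ty":0,"tz":0,"rx":0,"ry":0,"rz":0},{"tx":0,"ty":0,"tz":0,"rx":0,"ry":0,"rz":0}]}}

```text
time_s: 19.28
position: [521.1, -52.2, 47.4]
tcp_rot: [[0.131, 0.991, -0.003], [0.991, -0.131, 0.001], [0.001, -0.003, -1.0]]
force: [-21.0, 2.4, 24.9]
gripper_width: 0.104
grasp_force: 63.0
```

```bash
python3 - <<'E'
from h import *
s=st(); d=grab('side','s7.png'); b=ld('s3')
# compare flap/ring region before & after: ring, beaker, dish stay
def bx(im,x0,y0,x1,y1,t): 
    g=im['image'].min(2)[y0:y1,x0:x1]; m=g>t; ys,xs=np.where(m); return xs.mean()+x0,ys.mean()+y0,m.sum()
for n,r,t in(('dish',(190,160,228,186),190),('beaker',(115,275,165,332),90)): print(n,bx(ld('side0'),*r,t),bx(d,*r,t))
# ring motion by phase correlation
c=lambda im:cv2.cvtColor(im['image'],cv2.COLOR_BGR2GRAY)[185:225,195:240].astype(np.float32)
print(cv2.phaseCorrelate(c(b),c(d),cv2.createHanningWindow((45,40),cv2.CV_32F)))
tm=cv2.cvtColor(b['image'],cv2.COLOR_BGR2GRAY)[193:220,205:230]
r=cv2.matchTemplate(cv2.cvtColor(d['image'],cv2.COLOR_BGR2GRAY)[185:230,195:240],tm,cv2.TM_CCOEFF_NORMED); print(cv2.minMaxLoc(r),'expected (10,8)')
E
```

```text
t 19.28 pos [521.1 -52.2  47.4] yawY -97.55 z [-0.0025  0.0012 -1.    ] F [-21.    2.4  24.9] M [0.55 4.26 0.06] w 0.104 g 63.0 q [-23.  32.  31. 115. -26.  40.  18.]
dish (np.float64(208.4966592427617), np.float64(172.07795100222717), np.int64(449)) (np.float64(208.43875278396436), np.float64(172.07349665924275), np.int64(449))
beaker (np.float64(141.07557354925777), np.float64(304.1221322537112), np.int64(1482)) (np.float64(141.06968876860623), np.float64(304.1380243572395), np.int64(1478))
((0.4259486336511564, -0.03463316921412485), 1.0469168059031169)
(-0.15098817646503448, 0.9374441504478455, (17, 3), (10, 8)) expected (10,8)
```

Ring, beaker and dish are unmoved, and the panel is seated at the stop. One slightly firmer press, then sign off.

Call:
{"name": "play_rows", "arguments": {"commands": [{"tx":0,"ty":-0.0003,"tz":0.0003,"rx":0,"ry":0,"rz":0},{"tx":0,"ty":0,"tz":0,"rx":0,"ry":0,"rz":0},{"tx":0,"ty":0,"tz":0,"rx":0,"ry":0,"rz":0},{"tx":0,"ty":0,"tz":0,"rx":0,"ry":0,"rz":0}]}}

```text
time_s: 19.67
position: [521.1, -52.2, 47.4]
tcp_rot: [[0.131, 0.991, -0.002], [0.991, -0.131, 0.001], [0.001, -0.002, -1.0]]
force: [-21.3, 3.0, 30.6]
gripper_width: 0.108
grasp_force: 63.6
```

```bash
python3 -c "
from h import *
print(job.sign_off())"
```

```text
the job is handed in; nothing more can be done
None
```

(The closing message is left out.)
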